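# Zero the kitchen scale

## Robot

A 6-joint arm with a two-finger parallel gripper is mounted at the origin on a cart in front of the work surface, level with it; the furniture and walls round the work are solid. World frame = base frame: x ahead of the robot, y to its left, z up, the work surface at z = 0. Lengths are in m, angles in degrees, forces in N, time in s.
With the tool pointing down it reaches from about 0.325 to 0.925 m from the base axis. Payload 3.1 kg.
Tool frame: the origin (TCP) lies between the finger pads; the fingertips stand 22 mm ahead of it and the grasp point (between the pads) lies 3 mm ahead of it; z points along the fingers, y is the direction in which the jaws open and shut (so a half turn about z gives the same grasp; the last joint's range is limited). The gripper opens to 85 mm and grips with 20 to 120 N. Pads are 22 mm wide; open, the fingers measure 114 mm over their backs; the gripper's body (76 mm by 85 mm) begins 54 mm behind the grasp point. The pads swing forward as they close: fully open they stand 13 mm farther back than shut.
Start: joints at [-81.773, 12.427, 92.441, -0, 75.132, -6.429], TCP at [0.158, -0.605, 0.253] pointing down, gripper open.
Joint ranges: [-157.48, 157.48], [-44.54, 120.13], [17.64, 146.25], [-64.5, 244.5], [7.68, 150.69], [-147.95, 147.95]. Speed limits (degrees/s): [159.86, 159.86, 180, 180, 180, 180].

## Interface

Orientations are given as [roll, pitch, yaw] about the fixed x, y, z axes, in that order (R = Rz(yaw) Ry(pitch) Rx(roll)).
In Python, from workcell import bot gives the robot as it stands. The module is installed in compiled form; this text tells all that it offers.
- The arm moves only by the tool send_rows, never from a script. Its argument "moves" is a list of rows, each an object of numbers: "tx", "ty", "tz": the shift along the tool's x, y, z in mm; "ax", "ay", "az": the turn, a rotation vector about the tool's x, y, z in rad. In form: [{"tx": .., "ty": .., "tz": .., "ax": .., "ay": .., "az": ..}, ...]. A call has exactly 8 rows; each row shifts and turns the commanded pose from where the row before left it, along the tool's axes as they then stand; what a row does not reach is not made up. A row lasts 1/8 s, in which the tool goes at most 62.5 mm and 10.7 degrees, less where a joint would pass 70% of its speed; a pose out of reach is approached as far as the arm can. A call with a gripper value outside its range is refused whole. "gripper" is the finger opening in mm, from 0 to 85.4, set as the call begins (left out, the last holds). The fingers move at their own pace and stop on an object; "newtons" is the grip in N (left out, the last holds). Time passes only in rows, so rows that do not move let the fingers close, or fill a call up. It gives the time, the measured TCP pose, the force and the opening at its end, in the units of the state.
- bot.observe(): the state, without advancing time (a new reading comes with each control period).
- bot.camera(name): name is "scene" or "top" or "wrist"; returns the picture (384x512x3 uint8, red, green, blue); there is no depth.
- bot.get_calibration(name): a dict with "fx", "fy", "cx", "cy" (pixels), "world_from_camera" (4x4, takes a point from camera to world coordinates); the wrist camera has in their place "hand_eye" (4x4, takes a point from camera to tool coordinates, whose origin is the TCP and whose axes are the flange's). Camera axes: x right, y down, z forward; pixel columns grow to the right and rows downward; lengths in m; the calibration is good to about 2 mm. A picture is of the moment at which its call begins: read the wrist's pose just before it. get_calibration takes no time and is no camera call.
- bot.sign_off(): hands the job in, once; it reports no verdict.
The state is a dict: "clock": time; "joints": joint angles; "dq": joint speeds; "effort": joint torques, N m; "tcp_pos": TCP position; "tool_rot": TCP orientation; "wrist_force": force on the tool from outside, world axes, zero at the start; "ft_torque": the same for the moment, N m; "grip_width": opening from 0.0 (shut) to 1.0 (fully open).
Only numpy, scipy, OpenCV 4.12 (cv2) and the standard library are available. Lean on these libraries where they do the work, as an engineer would, in place of code of your own. Each camera call takes 0.05 s, during which the arm holds its last target.

## Task

Zero the kitchen scale with the empty dish standing on it: with the fingertips, press its long bar-shaped key gently all the way down, keep it down for at least one second, then let it spring back and draw the hand clear. Leave the round key and the square key unpressed, and do not move the dish, the lemon, the garlic bulb or the kitchen timer; nothing is to be picked up.

Things in the scene. Friction and masses are not known exactly. Their poses are not given: they have to be found in the camera images.
- scale: White kitchen scale fixed to the worktop, 180 (x) x 206 (y) mm, flat deck 24 mm high. Origin: centre of its underside; x points from the key side to the plate side, z up. The three keys stand in a row 66 mm along -x, at y = -62, 0 and +62 mm; which key is in which place varies. A blank black display strip, 54 x 13 mm, lies between the middle key and the plate.
- bar_key_top (a point): Centre of the upper face of the long bar key, the one to press: grey plastic, 44 mm long along the scale's y, 18 mm wide along the scale's x, its top 33 mm above the worktop (9 mm above the deck) when up. z axis up; same yaw as the scale.
- bar_key (a joint): How far the bar key is pressed down, m: 0 up, 0.005 all the way down. It is sprung: starts to move at about 1.2 N, fully down at about 4.2 N, and springs back when let go. A push over 20 N is too hard.
- round_key_top (a point): Centre of the upper face of the round grey key, 21 mm in diameter, same height as the bar key. Not to be pressed.
- round_key (a joint): How far the round key is pressed down, m (0 up, 0.005 down), sprung like the bar key.
- square_key_top (a point): Centre of the upper face of the square grey key, 19 x 19 mm, same height as the bar key. Not to be pressed.
- square_key (a joint): How far the square key is pressed down, m (0 up, 0.005 down), sprung like the bar key.
- dish: Loose empty round white dish, 96 mm across and 34 mm high, standing on the weighing plate (its rim is 66 mm above the worktop). Origin: centre of its underside. To be left where it is.
- lemon: Loose lemon, 78 x 55 x 56 mm, on the worktop to the left (+y) of the scale. Origin: centre of its underside. To be left alone.
- garlic: Loose garlic bulb, 60 x 57 x 58 mm, on the worktop to the left of the scale, nearer its key side. Origin: centre of its underside. To be left alone.
- kitchen_timer: Loose round kitchen timer, 62 mm across and 43 mm high, on the worktop to the right (-y) of the scale. Origin: centre of its underside. To be left alone.
- plate_centre (a point): Centre of the upper face of the scale's round steel weighing plate, 114 mm across, 32 mm above the worktop, 28 mm along the scale's +x. The dish stands on it.
- bar_key_well: The bar key with its shallow black seat in the scale's deck. Origin: centre of the key's footprint at deck height, 24 mm above the worktop; same yaw as the scale.
Not all that is in view belongs to the job. There is more than one size of the dish; the job needs the largest.

How it is judged:
By the outcome, as a careful person would: the job done as asked, in the order asked, and still so for the second after the job is handed in, with the robot touching nothing.
It also fails if it takes over 32 s, if anything falls off the work surface, if the arm or the gripper's body presses on something with over 40 N, if the wrist force passes 120 N, or if a joint passes its speed limit or range.

## Working session

There is one attempt and no reset: what is moved stays moved. The work goes in short steps, Python scripts to look and compute and a tool call to move; the robot and the scene stay as the last step left them, time stands still between calls to the robot, and variables do not carry over. Pictures are saved under pics/ and viewed, and the job is handed in when it is done.

Besides the shell and the picture viewer there is one more tool, called after "Request:" as name(argument=value, ...), one argument or row to a line, values as JSON. send_rows: Moves the arm, as the interface text tells. Its arguments: {"type":"object","properties":{"moves":{"type":"array","items":{"type":"object","properties":{"tx":{"type":"number"},"ty":{"type":"number"},"tz":{"type":"number"},"ax":{"type":"number"},"ay":{"type":"number"},"az":{"type":"number"}}}},"gripper":{"type":"number"},"newtons":{"type":"number"}},"required":["moves"]}

```bash
mkdir -p pics; python3 - <<'E'
from workcell import bot
import cv2
print(bot.observe())
for n in("scene","top"):
    im=bot.camera(n); cv2.imwrite(f"pics/{n}0.png",im[:,:,::-1]); print(n,bot.get_calibration(n))
print(bot.get_calibration("wrist"))
E
```

```text
{'clock': 0.0, 'joints': array([-8.17705893e+01,  1.24775243e+01,  9.25300823e+01,  2.24314312e-03,
        7.51309777e+01, -6.42831588e+00]), 'dq': array([-0.02740174,  0.01344963, -0.0134371 ,  0.05847566, -0.00855305,
        0.05049962]), 'effort': array([ 1.19210930e-03, -3.96840298e+01, -3.03852046e+01,  4.63246909e-05,
        9.81557008e-03,  7.28364995e-06]), 'tcp_pos': array([ 0.15807661, -0.6038844 ,  0.25194528]), 'tool_rot': array([-1.79862530e+02, -1.76688955e-02,  1.46571271e+01]), 'wrist_force': array([ 0.86211872,  0.15172356, -0.09508838]), 'ft_torque': array([ 0.01446759, -0.02248301, -0.01442584]), 'grip_width': 0.9996594191068064}
scene {'fx': 445.6399516400546, 'fy': 445.6399516400546, 'cx': 262.8589996710436, 'cy': 190.03584474085656, 'world_from_camera': array([[ 0.8987244 , -0.29413561,  0.32523636,  0.21303735],
       [-0.43832749, -0.58094365,  0.6858378 , -0.68992137],
       [-0.01278532, -0.75893921, -0.65103596,  0.78829587],
       [ 0.        ,  0.        ,  0.        ,  1.        ]])}
top {'fx': 479.706812065383, 'fy': 479.706812065383, 'cx': 249.43761056025306, 'cy': 187.52564673183957, 'world_from_camera': array([[ 0.0283549 , -0.98627433,  0.16266206,  0.38967827],
       [-0.99957631, -0.02904631, -0.00187349,  0.11552948],
       [ 0.00657251, -0.16254002, -0.98668006,  1.24341154],
       [ 0.        ,  0.        ,  0.        ,  1.        ]])}
{'fx': 285.70594770603844, 'fy': 285.70594770603844, 'cx': 254.43981436977938, 'cy': 187.08011013651728, 'hand_eye': array([[ 7.52772833e-04, -9.60171616e-01, -2.79409915e-01,
         7.04877979e-02],
       [ 9.99998777e-01,  1.10588976e-03, -1.10615990e-03,
         4.07550595e-04],
       [ 1.37109990e-03, -2.79408741e-01,  9.60171274e-01,
        -1.20144549e-01],
       [ 0.00000000e+00,  0.00000000e+00,  0.00000000e+00,
         1.00000000e+00]])}
```

View pics/scene0.png

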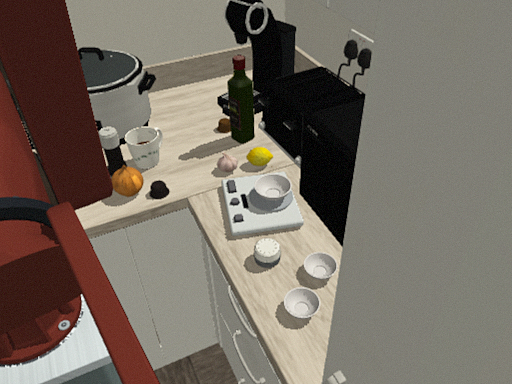

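View pics/top0.png

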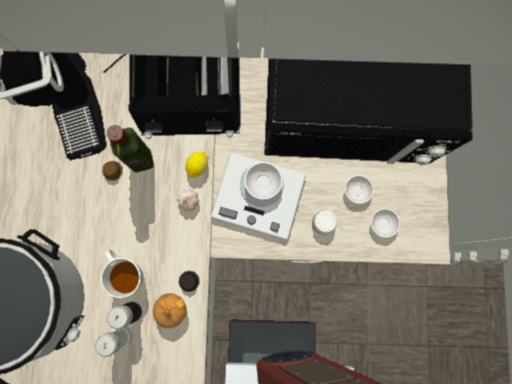

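The top view shows the scale around pixel (260,198). The bar key is at about (228,213), the round key at (252,220) and the square key at (275,227). The dish is at (263,182). I'll zoom in to measure these.

```bash
cat > h.py <<'E'
import numpy as np
from workcell import bot
def ray(n,u,v,z):
    c=bot.get_calibration(n);T=c["world_from_camera"]
    d=T[:3,:3]@[(u-c["cx"])/c["fx"],(v-c["cy"])/c["fy"],1];o=T[:3,3]
    return o+d*(z-o[2])/d[2]
def proj(n,p):
    c=bot.get_calibration(n);T=np.linalg.inv(c["world_from_camera"])
    q=T[:3,:3]@p+T[:3,3]; return c["fx"]*q[0]/q[2]+c["cx"],c["fy"]*q[1]/q[2]+c["cy"]
E
python3 - <<'E'
import cv2
from h import *
im=cv2.imread("pics/top0.png")[145:250,205:305]
cv2.imwrite("pics/topz.png",cv2.resize(im,None,fx=5.6,fy=5.6,interpolation=cv2.INTER_CUBIC))
im=cv2.imread("pics/scene0.png")[165:245,210:310]
cv2.imwrite("pics/scz.png",cv2.resize(im,None,fx=7,fy=7,interpolation=cv2.INTER_CUBIC))
for u,v in((228,213),(252,220),(275,227)):print(ray("top",u,v,.033))
for u,v in((232,187),(236,202),(239,218)):print(ray("scene",u,v,.033))
print(ray("top",325,222,.04),ray("top",188,200,.03))
E
```

```text
[0.52221957 0.16568431 0.033     ]
[0.50620804 0.10439277 0.033     ]
[0.49018902 0.04587563 0.033     ]
[0.52336984 0.15339846 0.033     ]
[0.50943073 0.09467753 0.033     ]
[0.4929424  0.03818663 0.033     ]
[ 0.50581649 -0.07923648  0.04      ] [0.55287379 0.26894527 0.03      ]
```

View pics/topz.png

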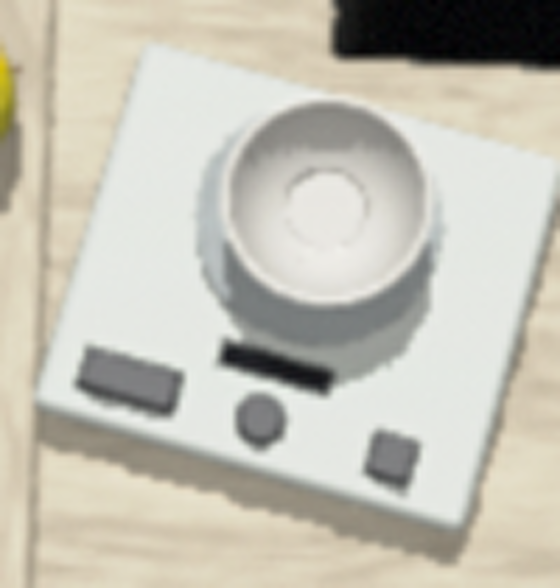

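View pics/scz.png

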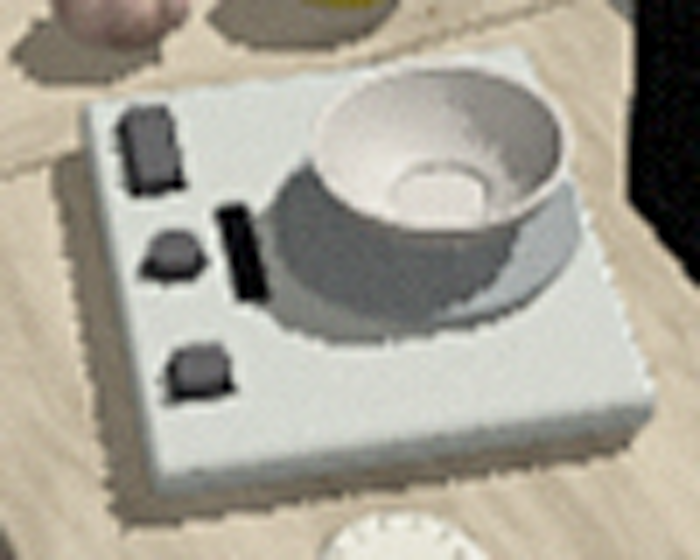

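```bash
python3 - <<'E'
from h import *
t=lambda x,y:((x+.5)/5.6-.5+205,(y+.5)/5.6-.5+145)
s=lambda x,y:((x+.5)/7-.5+210,(y+.5)/7-.5+165)
for p in((131,373),(260,414),(394,455)):print("top",ray("top",*t(*p),.033))
for p in((149,140),(176,250),(200,365)):print("sc",ray("scene",*s(*p),.033))
C=[(148,42),(560,158),(462,522),(40,400)]
P=np.array([ray("top",*t(*p),.024) for p in C]);print(P)
m=P.mean(0);e=(P[0]+P[1]-P[2]-P[3])/2;f=(P[0]+P[3]-P[1]-P[2])/2
print(m,np.linalg.norm(e),np.degrees(np.arctan2(e[1],e[0])),np.linalg.norm(f),np.degrees(np.arctan2(f[1],f[0]))-90)
C=[(88,103),(155,485),(655,398)]
for p in C:print("scC",ray("scene",*s(*p),.024))
E
```

```text
top [0.5268106  0.16589322 0.033     ]
top [0.50989365 0.10698042 0.033     ]
top [0.4931152 0.0460686 0.033    ]
sc [0.5245614  0.16394104 0.033     ]
sc [0.50908991 0.10211014 0.033     ]
sc [0.49287788 0.04323849 0.033     ]
[[ 0.68289755  0.16387672  0.024     ]
 [ 0.63356467 -0.02855059  0.024     ]
 [ 0.46445292  0.01418716  0.024     ]
 [ 0.51427201  0.20723643  0.024     ]]
[0.57379679 0.08918743 0.024     ] 0.17426936386924455 -14.301481917539414 0.1990121288035836 -14.424875149936469
scC [0.51584562 0.20548433 0.024     ]
scC [0.45927442 0.00538036 0.024     ]
scC [ 0.63085144 -0.03432957  0.024     ]
```

Request:
send_rows(
  moves=[
    {"tx": 20,"ty": -27},
    {"tx": 32,"ty": -44},
    {"tx": 32,"ty": -44},
    {"tx": 32,"ty": -44},
    {"tx": 32,"ty": -44},
    {"tx": 32,"ty": -44},
    {"tx": 32,"ty": -44},
    {"tx": 20,"ty": -27},
  ],
  gripper=0,
  newtons=20,
)

```text
$.moves[0]: bad value
```

Request:
send_rows(
  moves=[
    {"tx": 20,"ty": -27,"tz": 0,"ax": 0,"ay": 0,"az": 0},
    {"tx": 32,"ty": -44,"tz": 0,"ax": 0,"ay": 0,"az": 0},
    {"tx": 32,"ty": -44,"tz": 0,"ax": 0,"ay": 0,"az": 0},
    {"tx": 32,"ty": -44,"tz": 0,"ax": 0,"ay": 0,"az": 0},
    {"tx": 32,"ty": -44,"tz": 0,"ax": 0,"ay": 0,"az": 0},
    {"tx": 32,"ty": -44,"tz": 0,"ax": 0,"ay": 0,"az": 0},
    {"tx": 32,"ty": -44,"tz": 0,"ax": 0,"ay": 0,"az": 0},
    {"tx": 20,"ty": -27,"tz": 0,"ax": 0,"ay": 0,"az": 0},
  ],
  gripper=0,
  newtons=20,
)

```text
clock: 1.1
tcp_pos: [0.3022, -0.2359, 0.2527]
tool_rot: [-180.0, -0.0, 14.7]
wrist_force: [0.6, -0.3, -0.4]
grip_width: 0.002
```

Request:
send_rows(
  moves=[
    {"tx": 36,"ty": -38,"tz": 0,"ax": 0,"ay": 0,"az": 0},
    {"tx": 40,"ty": -42,"tz": 0,"ax": 0,"ay": 0,"az": 0},
    {"tx": 40,"ty": -42,"tz": 0,"ax": 0,"ay": 0,"az": 0},
    {"tx": 40,"ty": -42,"tz": 0,"ax": 0,"ay": 0,"az": 0},
    {"tx": 40,"ty": -42,"tz": 0,"ax": 0,"ay": 0,"az": 0},
    {"tx": 40,"ty": -42,"tz": 0,"ax": 0,"ay": 0,"az": 0},
    {"tx": 40,"ty": -42,"tz": 0,"ax": 0,"ay": 0,"az": 0},
    {"tx": 30,"ty": -31,"tz": 0,"ax": 0,"ay": 0,"az": 0},
  ],
)

```text
clock: 2.1
tcp_pos: [0.5174, 0.1519, 0.2528]
tool_rot: [-180.0, 0.0, 14.7]
wrist_force: [0.5, -0.7, 0.7]
grip_width: 0.003
```

Request:
send_rows(
  moves=[
    {"tx": 0,"ty": 0,"tz": 10,"ax": 0,"ay": 0,"az": 0.13},
    {"tx": 0,"ty": 0,"tz": 20,"ax": 0,"ay": 0,"az": 0.13},
    {"tx": 0,"ty": 0,"tz": 20,"ax": 0,"ay": 0,"az": 0.13},
    {"tx": 0,"ty": 0,"tz": 20,"ax": 0,"ay": 0,"az": 0.13},
    {"tx": 0,"ty": 0,"tz": 10,"ax": 0,"ay": 0,"az": 0},
    {"tx": 0,"ty": 0,"tz": 0,"ax": 0,"ay": 0,"az": 0},
    {"tx": 0,"ty": 0,"tz": 0,"ax": 0,"ay": 0,"az": 0},
    {"tx": 0,"ty": 0,"tz": 0,"ax": 0,"ay": 0,"az": 0},
  ],
)

```text
clock: 3.1
tcp_pos: [0.5177, 0.1497, 0.1744]
tool_rot: [-180.0, -0.1, -15.1]
wrist_force: [-0.4, -0.0, 0.1]
grip_width: 0.0
```

```bash
python3 - <<'E'
import cv2
from h import *
from scipy.spatial.transform import Rotation as R
s=bot.observe()
im=bot.camera("wrist")[:,:,::-1].copy()
c=bot.get_calibration("wrist")
T=np.eye(4);T[:3,:3]=R.from_euler("xyz",s["tool_rot"],degrees=True).as_matrix();T[:3,3]=s["tcp_pos"]
W=T@c["hand_eye"];np.save("W1.npy",W)
print(s["tcp_pos"],s["tool_rot"],s["joints"],s["wrist_force"])
p=np.linalg.inv(W)@[.526,.165,.033,1];print(c["fx"]*p[0]/p[2]+c["cx"],c["fy"]*p[1]/p[2]+c["cy"])
cv2.imwrite("pics/w1.png",im)
E
```

```text
[0.51773543 0.14973971 0.174407  ] [-1.79953964e+02 -1.05917645e-01 -1.51099564e+01] [ 8.66853831e+00  6.67784493e+00  1.08032070e+02 -6.37115762e-04
  6.51745973e+01  1.13778719e+02] [-0.39867128 -0.00795679  0.07777478]
236.33007246680873 177.60774983287064
```

View pics/w1.png

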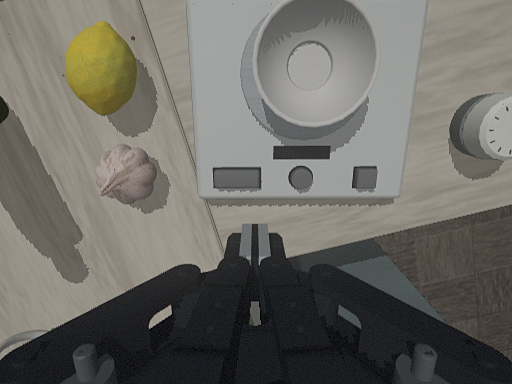

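The wrist view shows the bar key spanning columns 213–261 and rows 167–188, with its centre at about (237,177). My estimate predicted (236,178), so they agree. The scale's edges line up with the tool yaw. I'll align and go down to just above the key.

Request:
send_rows(
  moves=[
    {"tx": 2,"ty": -8,"tz": 10,"ax": 0,"ay": 0,"az": 0},
    {"tx": 2,"ty": -9,"tz": 20,"ax": 0,"ay": 0,"az": 0},
    {"tx": 0,"ty": 0,"tz": 25,"ax": 0,"ay": 0,"az": 0},
    {"tx": 0,"ty": 0,"tz": 25,"ax": 0,"ay": 0,"az": 0},
    {"tx": 0,"ty": 0,"tz": 15,"ax": 0,"ay": 0,"az": 0},
    {"tx": 0,"ty": 0,"tz": 11,"ax": 0,"ay": 0,"az": 0},
    {"tx": 0,"ty": 0,"tz": 0,"ax": 0,"ay": 0,"az": 0},
    {"tx": 0,"ty": 0,"tz": 0,"ax": 0,"ay": 0,"az": 0},
  ],
)

```text
clock: 4.15
tcp_pos: [0.5261, 0.1652, 0.0681]
tool_rot: [-180.0, -0.1, -15.1]
wrist_force: [-0.1, 0.1, 0.7]
grip_width: 0.002
```

```bash
python3 - <<'E'
import cv2
from h import *
s=bot.observe();print(s["tcp_pos"],s["tool_rot"],s["wrist_force"])
a=bot.camera("wrist")[:,:,::-1]; b=bot.camera("top")[:,:,::-1][150:245,200:310];d=bot.camera("scene")[:,:,::-1][140:250,190:310]
cv2.imwrite("pics/w2.png",a);r=lambda x:cv2.resize(x,(400,400),interpolation=cv2.INTER_CUBIC)
cv2.imwrite("pics/ts2.png",np.hstack([r(b),r(d)]))
E
```

```text
[0.52610398 0.16518897 0.06814463] [-1.79956936e+02 -8.86898339e-02 -1.51399268e+01] [-0.11516884  0.10588486  0.73273162]
```

View pics/w2.png

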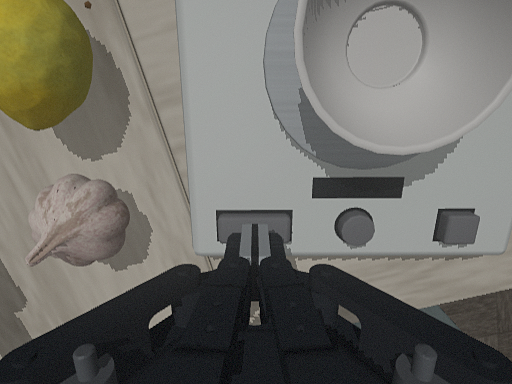

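View pics/ts2.png

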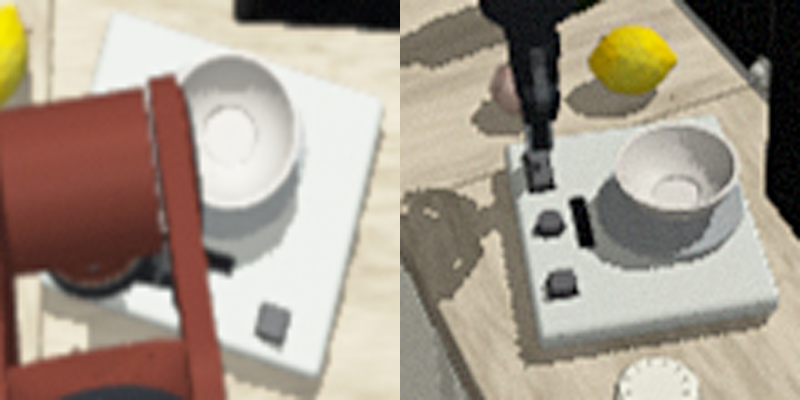

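The tips are centred over the bar key: tips at columns 241–272, key at columns 217–292. The tip height is about 46 mm, roughly 13 mm above the key.

Request:
send_rows(
  moves=[
    {"tx": 0,"ty": 0,"tz": 4,"ax": 0,"ay": 0,"az": 0},
    {"tx": 0,"ty": 0,"tz": 4,"ax": 0,"ay": 0,"az": 0},
    {"tx": 0,"ty": 0,"tz": 2,"ax": 0,"ay": 0,"az": 0},
    {"tx": 0,"ty": 0,"tz": 1.5,"ax": 0,"ay": 0,"az": 0},
    {"tx": 0,"ty": 0,"tz": 1,"ax": 0,"ay": 0,"az": 0},
    {"tx": 0,"ty": 0,"tz": 1,"ax": 0,"ay": 0,"az": 0},
    {"tx": 0,"ty": 0,"tz": 1,"ax": 0,"ay": 0,"az": 0},
    {"tx": 0,"ty": 0,"tz": 0,"ax": 0,"ay": 0,"az": 0},
  ],
)

```text
clock: 5.3
tcp_pos: [0.5252, 0.165, 0.0529]
tool_rot: [180.0, 0.0, -15.1]
wrist_force: [-1.9, -0.7, 2.3]
grip_width: -0.001
```

Request:
send_rows(
  moves=[
    {"tx": 0,"ty": 0,"tz": 1,"ax": 0,"ay": 0,"az": 0},
    {"tx": 0,"ty": 0,"tz": 0.7,"ax": 0,"ay": 0,"az": 0},
    {"tx": 0,"ty": 0,"tz": 0.6,"ax": 0,"ay": 0,"az": 0},
    {"tx": 0,"ty": 0,"tz": 0.5,"ax": 0,"ay": 0,"az": 0},
    {"tx": 0,"ty": 0,"tz": 0.4,"ax": 0,"ay": 0,"az": 0},
    {"tx": 0,"ty": 0,"tz": 0.3,"ax": 0,"ay": 0,"az": 0},
    {"tx": 0,"ty": 0,"tz": 0,"ax": 0,"ay": 0,"az": 0},
    {"tx": 0,"ty": 0,"tz": 0,"ax": 0,"ay": 0,"az": 0},
  ],
)

```text
clock: 6.3
tcp_pos: [0.5253, 0.165, 0.05]
tool_rot: [180.0, 0.0, -15.1]
wrist_force: [-3.8, -0.1, 7.1]
grip_width: 0.001
```

```bash
python3 - <<'E'
from h import *
for i in range(3):
    s=bot.observe();print(s["clock"],s["tcp_pos"],s["wrist_force"])
E
```

```text
6.3 [0.52525406 0.16504731 0.05002471] [-3.79958003 -0.13976271  7.1274228 ]
6.3 [0.52525406 0.16504731 0.05002471] [-3.79958003 -0.13976271  7.1274228 ]
6.3 [0.52525406 0.16504731 0.05002471] [-3.79958003 -0.13976271  7.1274228 ]
```

Force is 7.1 N, above the 4.2 N needed, and the tip is at about 28 mm. I'll add a small extra push to confirm the stop, then hold.

Request:
send_rows(
  moves=[
    {"tx": 0,"ty": 0,"tz": 0.2,"ax": 0,"ay": 0,"az": 0},
    {"tx": 0,"ty": 0,"tz": 0.2,"ax": 0,"ay": 0,"az": 0},
    {"tx": 0,"ty": 0,"tz": 0,"ax": 0,"ay": 0,"az": 0},
    {"tx": 0,"ty": 0,"tz": 0,"ax": 0,"ay": 0,"az": 0},
    {"tx": 0,"ty": 0,"tz": 0,"ax": 0,"ay": 0,"az": 0},
    {"tx": 0,"ty": 0,"tz": 0,"ax": 0,"ay": 0,"az": 0},
    {"tx": 0,"ty": 0,"tz": 0,"ax": 0,"ay": 0,"az": 0},
    {"tx": 0,"ty": 0,"tz": 0,"ax": 0,"ay": 0,"az": 0},
  ],
)

```text
clock: 7.3
tcp_pos: [0.5253, 0.165, 0.05]
tool_rot: [180.0, 0.0, -15.1]
wrist_force: [-3.7, -1.1, 10.2]
grip_width: 0.004
```

The force rose 3 N with no further travel, so the key is on its stop. I'll hold another second before releasing.

Request:
send_rows(
  moves=[
    {"tx": 0,"ty": 0,"tz": 0,"ax": 0,"ay": 0,"az": 0},
    {"tx": 0,"ty": 0,"tz": 0,"ax": 0,"ay": 0,"az": 0},
    {"tx": 0,"ty": 0,"tz": 0,"ax": 0,"ay": 0,"az": 0},
    {"tx": 0,"ty": 0,"tz": 0,"ax": 0,"ay": 0,"az": 0},
    {"tx": 0,"ty": 0,"tz": 0,"ax": 0,"ay": 0,"az": 0},
    {"tx": 0,"ty": 0,"tz": 0,"ax": 0,"ay": 0,"az": 0},
    {"tx": 0,"ty": 0,"tz": 0,"ax": 0,"ay": 0,"az": 0},
    {"tx": 0,"ty": 0,"tz": 0,"ax": 0,"ay": 0,"az": 0},
  ],
)

```text
clock: 8.3
tcp_pos: [0.5253, 0.165, 0.05]
tool_rot: [180.0, 0.0, -15.1]
wrist_force: [-5.1, -0.7, 10.3]
grip_width: 0.001
```

Request:
send_rows(
  moves=[
    {"tx": 0,"ty": 0,"tz": -2,"ax": 0,"ay": 0,"az": 0},
    {"tx": 0,"ty": 0,"tz": -3,"ax": 0,"ay": 0,"az": 0},
    {"tx": 0,"ty": 0,"tz": -5,"ax": 0,"ay": 0,"az": 0},
    {"tx": 0,"ty": 0,"tz": -15,"ax": 0,"ay": 0,"az": 0},
    {"tx": 0,"ty": 0,"tz": -25,"ax": 0,"ay": 0,"az": 0},
    {"tx": 0,"ty": 0,"tz": -30,"ax": 0,"ay": 0,"az": 0},
    {"tx": 0,"ty": 0,"tz": -30,"ax": 0,"ay": 0,"az": 0},
    {"tx": 0,"ty": 0,"tz": -15,"ax": 0,"ay": 0,"az": 0},
  ],
)

```text
clock: 9.3
tcp_pos: [0.5268, 0.1653, 0.1769]
tool_rot: [-179.9, -0.3, -15.1]
wrist_force: [-0.1, -1.3, -0.5]
grip_width: 0.002
```

Request:
send_rows(
  moves=[
    {"tx": -5,"ty": 0,"tz": 0,"ax": 0,"ay": 0,"az": 0},
    {"tx": -10,"ty": 0,"tz": -5,"ax": 0,"ay": 0,"az": 0},
    {"tx": -10,"ty": 0,"tz": -10,"ax": 0,"ay": 0,"az": 0},
    {"tx": -10,"ty": 0,"tz": -10,"ax": 0,"ay": 0,"az": 0},
    {"tx": -5,"ty": 0,"tz": -5,"ax": 0,"ay": 0,"az": 0},
    {"tx": 0,"ty": 0,"tz": 0,"ax": 0,"ay": 0,"az": 0},
    {"tx": 0,"ty": 0,"tz": 0,"ax": 0,"ay": 0,"az": 0},
    {"tx": 0,"ty": 0,"tz": 0,"ax": 0,"ay": 0,"az": 0},
  ],
)

```text
clock: 10.3
tcp_pos: [0.4867, 0.1753, 0.2036]
tool_rot: [180.0, 0.0, -15.2]
wrist_force: [0.7, -1.0, -0.2]
grip_width: 0.004
```

```bash
python3 - <<'E'
import cv2
from h import *
s=bot.observe();print(s["clock"],s["tcp_pos"],s["wrist_force"])
a=bot.camera("wrist")[:,:,::-1]; d=bot.camera("scene")[:,:,::-1]
cv2.imwrite("pics/w3.png",a)
o=cv2.imread("pics/scene0.png");r=lambda x:cv2.resize(x[140:280,200:310],(400,509),interpolation=cv2.INTER_CUBIC)
cv2.imwrite("pics/s3.png",np.hstack([r(o),r(d)]))
E
```

```text
10.3 [0.48668847 0.17530979 0.20355446] [ 0.69512855 -0.95049472 -0.21621944]
```

View pics/w3.png

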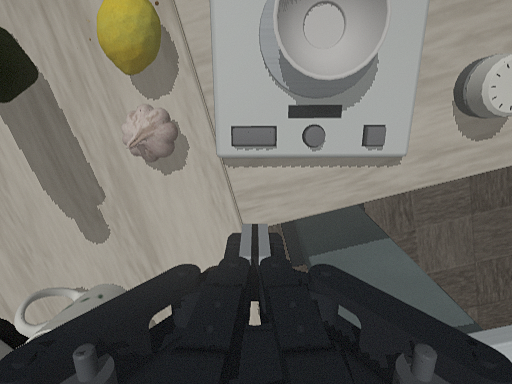

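View pics/s3.png

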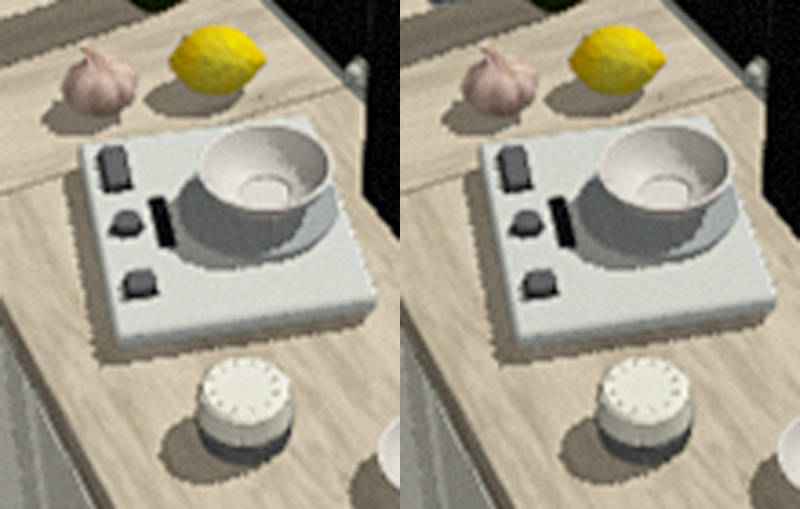

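The before and after views match. The bar key at (115,168) is up again, and the dish, lemon, garlic and timer have not moved. The hand is clear and the force is about zero.

```bash
python3 -c "
from workcell import bot
print(bot.sign_off())"
```

```text
the job is handed in; nothing more can be done
None
```

I pressed the scale's bar key fully down with the closed fingertips, held it there, let it spring back, and handed the job in at about 10.4 s.

- **Press:** The key reached its stop at the expected 5 mm of travel. A further 0.4 mm push raised the force from 7.1 to 10.3 N with no more movement. That is the highest reading I had, against the 20 N limit; force is only reported at the end of each move.
- **Hold:** It stayed down for at least 2 s before I released it.
- **After release:** The hand is drawn up and back, and the force reads near zero (within about 1 N). The before and after pictures match: the bar key is up again, and the dish, lemon, garlic and timer have not moved.
- **Other keys:** The fingertips went down only on the bar key. The round and square keys look unchanged in the pictures.
- **Small disagreements:** While pressing there was also a sideways force of about 4–5 N, with no visible effect. The top and scene cameras differed by 2–5 mm on the key positions. The wrist camera matched my chosen target to about a pixel.

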